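# Find the kiln-bed plate that rocks and push it open

## Robot

A 6-joint arm with a two-finger parallel gripper is mounted at the origin on the work surface. World frame = base frame: x ahead of the robot, y to its left, z up, the work surface at z = 0. Lengths are in m, angles in rad, forces in N, time in s.
With the tool pointing down it reaches from about 0.375 to 0.9 m from the base axis. Payload 3.1 kg.
Tool frame: the origin (TCP) lies between the finger pads; the fingertips stand 8 mm ahead of it and the grasp point (between the pads) lies 11 mm behind it; z points along the fingers, y is the line along which they close (so a half turn about z gives the same grasp; the last joint's range is limited). The gripper opens to 87 mm and grips with 3 to 60 N. Pads are 19 mm wide; open, the fingers measure 117 mm over their backs; the gripper's body (75 mm by 190 mm) begins 51 mm behind the grasp point.
Start: joints at [1.046, 0.527, 1.433, -0, 1.181, -0.178], TCP at [0.212, 0.588, 0.203] pointing down, gripper open.
Joint ranges: [-3.08, 3.08], [-0.75, 2.2], [0.22, 2.44], [-1.43, 4.57], [0, 2.65], [-2.85, 2.85]. Speed limits (rad/s): [2.79, 2.79, 3.14, 3.14, 3.14, 3.14].

## Interface

Orientations are given as a unit quaternion [x, y, z, w].
In Python, from rig import robot, vision, job gives the robot as it stands.
- The arm moves only by the shell command python3 -m handwheel 'ROWS' [OPENING] [FORCE]. ROWS is JSON, a list of rows, each a list of 4 numbers: the shift along the tool's x, y, z as a fraction of full scale, then the turn about the tool's z as a fraction of full scale. A call has 1 to 20 rows; each row is the pose to reach, as a shift and turn from the pose commanded when the call began, along the tool's axes at that moment, turning the shorter way round; what a row does not reach only later rows make up. Full scale, the value 1, is 300 mm for a shift and 2 pi rad for a turn. A row lasts 1/12 s, in which the tool goes at most 41.7 mm and 7.16 degrees, less where a joint would pass 70% of its speed; a pose out of reach is approached as far as the arm can. A call with a number of a shift or a turn outside -1 to 1 is refused whole. A call with a gripper value outside its range is refused whole. OPENING is the opening in per cent of the stroke, from 0 (shut) to 100 (fully open), set as the call begins (- or left out, the last holds). The fingers move at their own pace and stop on an object; FORCE is the grip in N (left out, the last holds). Time passes only in rows, so rows that repeat a pose let the fingers close. It gives the time, the measured TCP pose, the force, the opening and the grip force at its end, in the units of the state.
- robot.get_obs(): the state, without advancing time (a new reading comes with each control period).
- vision.camera(name): name is "side" or "top" or "wrist"; returns a dict with "frame" (384x512x3 uint8, red, green, blue), "K" (3x3 intrinsics, pixels), "k1" (the pictures are not rectified: a ray, as slopes to the right and down, at radius r is drawn at 1 + k1 r^2 times it, then the intrinsics apply), "cam_to_world" (4x4, takes a point from camera to world coordinates); the wrist camera has in their place "hand_eye" (4x4, takes a point from camera to tool coordinates, whose origin is the TCP and whose axes are the flange's). Camera axes: x right, y down, z forward; pixel columns grow to the right and rows downward; lengths in m; the calibration is good to about 2 mm. A picture is of the moment at which its call begins: read the wrist's pose just before it. There is no depth.
- job.hand_in(): hands the job in; it is judged then, once.
Trained networks look in the newest picture that a camera, given by its name, has taken for a name from the list of things; names that differ only in an ending like _2 or _b are one class to them, and where a whole thing is asked for, a point or a joint stands for the part that bears it (a point fixed in the world has none). Each returns a list of dicts, best first, with "conf" (0 to 1); they miss things now and then, are a little off and sometimes report something else, mostly with a low value. They report only what shows in the picture. A call takes as long as a camera call.
- vision.look_for(camera, label): "point" ([row, column] in pixels, amid what is visible of it).
- vision.outline_of(camera, label): "mask" (384x512 bool, what is visible of it) and "point" ([row, column] in pixels, amid what is visible of it).
The state is a dict: "time": time; "q": joint angles; "joint_velocities": joint speeds; "joint_torque": joint torques, N m; "position": TCP position; "tool_rot": TCP orientation; "ft_force": force on the tool from outside, world axes, zero at the start; "moment": the same for the moment, N m; "grip_width": finger opening in m; "grip_force": force on a finger pad.
Only numpy, scipy, OpenCV 4.12 (cv2) and the standard library are available. Lean on these libraries where they do the work, as an engineer would, in place of code of your own. Each camera call takes 0.05 s, during which the arm holds its last target. There are 200 camera calls.

## Task

Three of the four steel cover plates in the kiln bed are propped from below; one has lost its prop. Press gently with a shut gripper's fingertips on the near part of the plates until you find the one that rocks, then push its near part down until the plate is fully open at its stop, so that the fallen prop can be reached, and leave it standing open. Do not force the propped plates, keep off the lifting lugs, and leave everything else on the bed where it is.

Things in the scene. Friction and masses are not known exactly. Their poses are not given: they have to be found in the camera images.
- bed: the kiln bed: a pinkish slab 360 (x) x 780 (y) x 100 mm in a metal frame, fixed to the table. Origin: centre of its underside; its top is 100 mm above; its -x side faces the robot. Four identical steel plates lie flush in its top in a row along its y, 165 mm apart, each over a hollow port 80 mm deep
- plate_a (a joint): tilt of steel plate a in rad: 0 = flush and level, 0.6 = fully open at its stop. The plate, 115 (x) x 110 (y) x 8 mm, hangs on a hidden pivot along the bed's y, 85 mm from its near (-x, robot's side) edge and 30 mm from its far edge: the near part goes down, the far edge comes up. Balanced on a stiff pivot, it stays where it is left. Opening: 121 x 114 mm
- plate_a_press (a point): press point on the top of plate a, midway across, 20 mm from its near edge, 65 mm from its pivot line (which lies to +x). Moves with the plate, 37 mm down when fully open. Unpropped, the plate tips here under about 3 N; propped, it gives 1 to 3 mm and then stands solid. One of the four is unpropped; which one changes from run to run
- lug_a (a point): small dark wire lifting lug standing on plate a, 34 mm wide (y), 13 mm high, 22 mm beyond the pivot line on the far part. This point: the middle of its foot, on the plate's top. Not to be touched
- plate_b (a joint): tilt of steel plate b in rad: 0 = flush and level, 0.6 = fully open at its stop. The plate, 115 (x) x 110 (y) x 8 mm, hangs on a hidden pivot along the bed's y, 85 mm from its near (-x, robot's side) edge and 30 mm from its far edge: the near part goes down, the far edge comes up. Balanced on a stiff pivot, it stays where it is left. Opening: 121 x 114 mm
- plate_b_press (a point): press point on the top of plate b, midway across, 20 mm from its near edge, 65 mm from its pivot line (which lies to +x). Moves with the plate, 37 mm down when fully open. Unpropped, the plate tips here under about 3 N; propped, it gives 1 to 3 mm and then stands solid. One of the four is unpropped; which one changes from run to run
- lug_b (a point): small dark wire lifting lug standing on plate b, 34 mm wide (y), 13 mm high, 22 mm beyond the pivot line on the far part. This point: the middle of its foot, on the plate's top. Not to be touched
- plate_c (a joint): tilt of steel plate c in rad: 0 = flush and level, 0.6 = fully open at its stop. The plate, 115 (x) x 110 (y) x 8 mm, hangs on a hidden pivot along the bed's y, 85 mm from its near (-x, robot's side) edge and 30 mm from its far edge: the near part goes down, the far edge comes up. Balanced on a stiff pivot, it stays where it is left. Opening: 121 x 114 mm
- plate_c_press (a point): press point on the top of plate c, midway across, 20 mm from its near edge, 65 mm from its pivot line (which lies to +x). Moves with the plate, 37 mm down when fully open. Unpropped, the plate tips here under about 3 N; propped, it gives 1 to 3 mm and then stands solid. One of the four is unpropped; which one changes from run to run
- lug_c (a point): small dark wire lifting lug standing on plate c, 34 mm wide (y), 13 mm high, 22 mm beyond the pivot line on the far part. This point: the middle of its foot, on the plate's top. Not to be touched
- plate_d (a joint): tilt of steel plate d in rad: 0 = flush and level, 0.6 = fully open at its stop. The plate, 115 (x) x 110 (y) x 8 mm, hangs on a hidden pivot along the bed's y, 85 mm from its near (-x, robot's side) edge and 30 mm from its far edge: the near part goes down, the far edge comes up. Balanced on a stiff pivot, it stays where it is left. Opening: 121 x 114 mm
- plate_d_press (a point): press point on the top of plate d, midway across, 20 mm from its near edge, 65 mm from its pivot line (which lies to +x). Moves with the plate, 37 mm down when fully open. Unpropped, the plate tips here under about 3 N; propped, it gives 1 to 3 mm and then stands solid. One of the four is unpropped; which one changes from run to run
- lug_d (a point): small dark wire lifting lug standing on plate d, 34 mm wide (y), 13 mm high, 22 mm beyond the pivot line on the far part. This point: the middle of its foot, on the plate's top. Not to be touched
- mould_1: a white plaster dome mould, 90 mm across, 54 mm high, on the far strip of the bed. Bystander; origin: centre of its underside
- mould_2: a second such mould. Bystander; origin: centre of its underside
- mould_3: a third such mould. Bystander; origin: centre of its underside
- jar: a white lidded plastic jar, 68 mm across, 85 mm high, on the far strip of the bed. Bystander; origin: centre of its underside
- blank: a green glass disc, 44 mm across, 8 mm thick, lying between two plates. Bystander; origin: centre of its underside
- post: a white kiln post, an upright cylinder 24 mm across and 32 mm high, between two plates. Bystander; origin: centre of its underside
- scraper: a scraper with a wooden handle, 160 mm long, up to 40 mm wide and 14 mm high, lying on the strip nearest the robot. Bystander; origin: centre of its underside, near the middle of its length

How it is judged:
By the outcome, as a careful person would: the job done as asked, in the order asked, and still so for the second after the job is handed in, with the robot touching nothing.
It also fails if it takes over 45 s, if anything falls off the work surface, if the arm or the gripper's body presses on something with over 40 N, if the wrist force passes 120 N, or if a joint passes its speed limit or range.

## Working session

There is one attempt and no reset: what is moved stays moved. The work goes in short steps, Python scripts to look and compute and a shell command to move; the robot and the scene stay as the last step left them, time stands still between calls to the robot, and variables do not carry over. Pictures are saved under pics/ and viewed, at most 10 in all, crops included, and the job is handed in when it is done.

```bash
mkdir -p pics
cat > h.py <<'E'
import numpy as np,cv2
from rig import robot,vision,job
def ray(c,pt):
    K=c["K"];d=np.array([[(pt[1]-K[0,2])/K[0,0],(pt[0]-K[1,2])/K[1,1]]])[0]
    u=d.copy()
    for _ in range(20): u=d/(1+c["k1"]*(u@u))
    return c["cam_to_world"][:3,:3]@np.array([u[0],u[1],1]),c["cam_to_world"][:3,3]
def at(c,pt,z):
    r,o=ray(c,pt);return o+r*(z-o[2])/r[2]
E
python3 - <<'E'
from h import *
o=robot.get_obs();print(o["time"],o["position"],o["tool_rot"],o["ft_force"])
for n in("top","side"):
    c=vision.camera(n);cv2.imwrite(f"pics/{n}0.png",c["frame"][:,:,::-1])
    print(n,c["cam_to_world"][:3,3])
    for l,z in(("plate_a_press",.1),("lug_a",.1),("plate_a",.1),("blank",.108),("post",.132),("scraper",.11),("bed",.1)):
        for d in vision.look_for(n,l)[:6]: print(l,round(d["conf"],2),np.round(d["point"]),np.round(at(c,d["point"],z),3))
E
```

```text
0.0 [0.21201865 0.58712295 0.20197228] [ 1.72518406e-01  9.85005694e-01 -1.02427980e-03 -3.65505724e-04] [-0.57800863  0.47783733 -0.56115683]
top [0.47229443 0.00777309 1.07528742]
plate_a_press 0.63 [199. 141.] [0.6   0.313 0.1  ]
lug_a 0.78 [229. 345.] [ 0.529 -0.183  0.1  ]
lug_a 0.7 [211. 208.] [0.571 0.148 0.1  ]
lug_a 0.61 [200. 139.] [0.599 0.316 0.1  ]
lug_a 0.61 [222. 274.] [ 0.545 -0.015  0.1  ]
plate_a 0.8 [232. 344.] [ 0.523 -0.181  0.1  ]
plate_a 0.74 [211. 208.] [0.572 0.147 0.1  ]
plate_a 0.68 [220. 277.] [ 0.551 -0.021  0.1  ]
plate_a 0.65 [199. 142.] [0.6   0.309 0.1  ]
blank 0.65 [135. 146.] [0.76  0.305 0.108]
blank 0.58 [211. 238.] [0.571 0.074 0.108]
blank 0.36 [157. 284.] [ 0.704 -0.038  0.108]
blank 0.16 [202. 140.] [0.594 0.311 0.108]
post 0.44 [204. 175.] [0.586 0.222 0.132]
post 0.23 [220. 274.] [ 0.547 -0.014  0.132]
scraper 0.98 [267. 269.] [ 0.438 -0.001  0.11 ]
bed 0.75 [208. 250.] [0.58  0.045 0.1  ]
bed 0.36 [215. 212.] [0.562 0.138 0.1  ]
bed 0.24 [152. 208.] [0.718 0.15  0.1  ]
side [0.43119484 0.71701446 0.61916244]
plate_a_press 0.98 [295. 214.] [
[... 158 characters left out ...]
a 0.56 [291. 217.] [0.586 0.312 0.1  ]
plate_a 0.86 [148. 304.] [ 0.519 -0.173  0.1  ]
plate_a 0.8 [292. 213.] [0.591 0.316 0.1  ]
plate_a 0.8 [232. 254.] [0.563 0.158 0.1  ]
plate_a 0.74 [249. 226.] [0.601 0.216 0.1  ]
plate_a 0.6 [181. 285.] [ 0.539 -0.02   0.1  ]
blank 0.71 [248. 228.] [0.595 0.219 0.108]
blank 0.7 [118. 250.] [ 0.686 -0.28   0.108]
blank 0.5 [203. 262.] [0.567 0.079 0.108]
blank 0.36 [183. 282.] [ 0.541 -0.     0.108]
post 0.71 [120. 251.] [ 0.669 -0.221  0.132]
post 0.56 [248. 228.] [0.588 0.244 0.132]
scraper 0.97 [194. 326.] [0.445 0.015 0.11 ]
bed 0.81 [273. 228.] [0.579 0.27  0.1  ]
bed 0.55 [227. 253.] [0.569 0.146 0.1  ]
bed 0.36 [181. 286.] [ 0.536 -0.022  0.1  ]
```

View pics/top0.png

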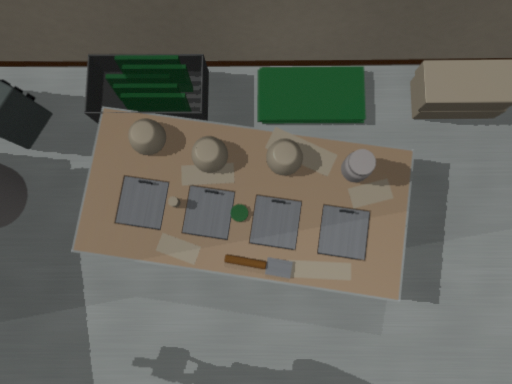

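View pics/side0.png

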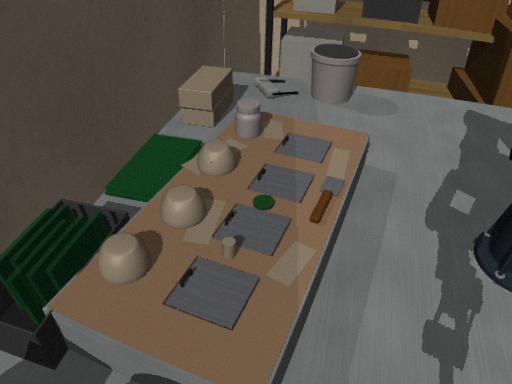

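The top view shows four plates, centred near (row, col) (203,142), (212,208), (222,276) and (232,344). Their dark lugs are on the far edges, at about (183,147), (192,215), (202,279) and (212,347). The post sits at (202,174), the blank at (213,240) and the scraper at (264,260). Next I'll fit the plate outlines.

Run:
```python
from h import *
for n in("top","side"):
    c=vision.camera(n);C=[]
    for d in vision.outline_of(n,"plate_a"):
        m=d["mask"].astype(np.uint8)
        cs=max(cv2.findContours(m,0,1)[0],key=cv2.contourArea)[:,0,:]
        P=np.array([at(c,(p[1],p[0]),.1)[:2] for p in cs])
        (x,y),s,a=cv2.minAreaRect((P*1000).astype(np.float32))
        print(n,round(d["conf"],2),np.round([x,y],0),np.round(s),round(a,1))
        if d["conf"]>.4 and min(s)>85:C.append([x,y])
    C=np.array(sorted(C,key=lambda v:-v[1]));print(np.diff(C,axis=0))
    if len(C)>1:
        v=C[0]-C[-1];yaw=np.arctan2(-v[0],v[1]);print("yaw",np.degrees(yaw),"spacing",np.linalg.norm(v)/(len(C)-1))
        ex=np.array([np.cos(yaw),np.sin(yaw)])
        print("press",np.round(C-ex*37.5))
o=robot.get_obs();from scipy.spatial.transform import Rotation as R
print(np.round(R.from_quat(o["tool_rot"]).as_matrix(),3))
```

```text
top 0.95 [594. 309.] [111. 115.] 81.8
top 0.81 [548. -16.] [113. 118.] 82.2
top 0.8 [ 522. -179.] [111. 117.] 81.9
top 0.64 [571. 147.] [111. 116.] 81.9
[[ -23.4175415  -162.2192688 ]
 [ -22.71386719 -163.12117004]
 [ -25.93225098 -162.15531921]]
yaw -8.408804691228474 spacing 164.26444978481075
press [[ 557.  314.]
 [ 534.  152.]
 [ 511.  -11.]
 [ 485. -173.]]
side 0.92 [592. 311.] [116. 122.] 81.5
side 0.8 [568. 147.] [113. 117.] 81.2
side 0.63 [542. -17.] [121. 120.] 80.5
side 0.62 [ 521. -182.] [112. 119.] 83.3
[[ -24.35577393 -163.97525024]
 [ -25.50927734 -164.09197235]
 [ -21.18640137 -164.89206696]]
yaw -8.201700416575779 spacing 166.01779358323105
press [[ 555.  316.]
 [ 531.  152.]
 [ 505.  -12.]
 [ 484. -177.]]
[[-0.94  0.34  0.  ]
 [ 0.34  0.94  0.  ]
 [-0.    0.   -1.  ]]
```

```bash
python3 -m handwheel '[[-1,-0.46,0,-0.032],[-1,-0.46,0,-0.032],[-1,-0.46,0,-0.032],[-1,-0.46,0,-0.032],[-1,-0.46,0,-0.032],[-1,-0.46,0,-0.032],[-1,-0.46,0,-0.032],[-1,-0.46,0,-0.032],[-1,-0.46,0,-0.032],[-1,-0.46,0,-0.032]]' 0 20
cat > g.py <<'E'
import sys
from h import *
from scipy.spatial.transform import Rotation as R
o=robot.get_obs();M=R.from_quat(o["tool_rot"]).as_matrix();p=np.array([float(v) for v in sys.argv[1:4]])
print("t",o["time"],"pos",np.round(o["position"],4),"F",np.round(o["ft_force"],1),"shift",np.round(M.T@(p-o["position"])/.3,4))
print("tool y",np.round(M[:,1],3),"grip",o["grip_width"],"turn",np.degrees(np.arctan2(.99,.144)-np.arctan2(M[1,1],M[0,1])))
E
python3 g.py .556 .315 .13
```

```text
time: 1.83
position: [0.4495, 0.3545, 0.203]
tool_rot: [0.075, 0.997, 0.0, 0.0]
ft_force: [-0.3, 0.4, -0.5]
grip_width: 0.0283
grip_force: 0.0
t 1.8333 pos [0.4495 0.3545 0.203 ] F [-0.3  0.4 -0.5] shift [-0.3708 -0.0769  0.2433]
tool y [0.15  0.989 0.   ] grip 0.028343354700382083 turn 0.3455944450839587
```

```bash
python3 -m handwheel '[[-0.37,-0.077,0,0],[-0.37,-0.077,0,0],[-0.37,-0.077,0,0],[-0.37,-0.077,0.24,0],[-0.37,-0.077,0.24,0],[-0.37,-0.077,0.24,0],[-0.37,-0.077,0.24,0],[-0.37,-0.077,0.24,0]]' 0
python3 - <<'E'
from h import *
cv2.imwrite("pics/t1.png",cv2.resize(vision.camera("top")["frame"][150:290,80:280,::-1],None,fx=3,fy=3))
E
python3 g.py .556 .315 .108
```

```text
time: 2.5
position: [0.5541, 0.3186, 0.1323]
tool_rot: [0.072, 0.997, 0.0, 0.001]
ft_force: [0.0, -0.0, -0.2]
grip_width: 0.0006
grip_force: 0.0
t 2.55 pos [0.5548 0.3187 0.1332] F [ 0.2 -0.5  0.4] shift [-0.0055 -0.0118  0.084 ]
tool y [0.144 0.99  0.002] grip 0.0001335230643110861 turn -0.022532004411121916
```

View pics/t1.png

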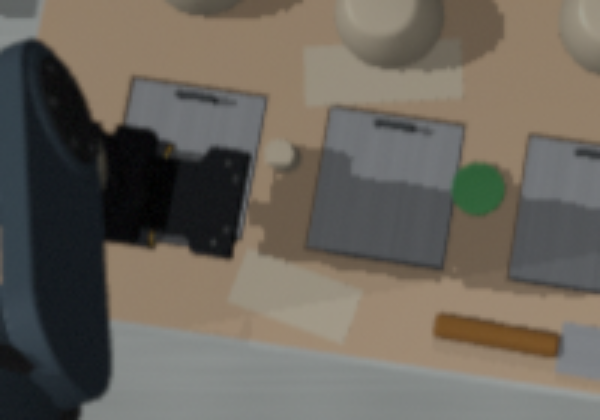

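The picture shows the shut gripper over the near part of the left plate, well clear of the lug at crop (97,205). Pressing now.

```bash
python3 -m handwheel '[[-0.005,-0.01,0.04,0],[-0.005,-0.01,0.06,0],[-0.005,-0.01,0.07,0],[-0.005,-0.01,0.075,0],[-0.005,-0.01,0.075,0]]'; for i in 1 ; do python3 -m handwheel '[[0,0,0.0033,0],[0,0,0.0067,0],[0,0,0.0067,0]]'; done
```

```text
time: 2.97
position: [0.5552, 0.3142, 0.1089]
tool_rot: [0.073, 0.997, 0.0, 0.0]
ft_force: [0.7, 0.2, -0.1]
grip_width: 0.0003
grip_force: 0.0
time: 3.22
position: [0.5552, 0.3139, 0.1065]
tool_rot: [0.073, 0.997, 0.0, 0.0]
ft_force: [-0.3, -0.5, 0.6]
grip_width: 0.0005
grip_force: 0.0
```

```bash
python3 -m handwheel '[[0,0,0.0033,0],[0,0,0.0033,0]]';python3 -m handwheel '[[0,0,0.0033,0],[0,0,0.0033,0]]'
```

```text
time: 3.38
position: [0.5551, 0.3138, 0.1054]
tool_rot: [0.073, 0.997, -0.0, -0.0]
ft_force: [-0.5, 0.3, 0.5]
grip_width: 0.0005
grip_force: 0.0
time: 3.55
position: [0.5551, 0.3138, 0.1043]
tool_rot: [0.073, 0.997, -0.0, -0.0]
ft_force: [-1.0, 0.3, -0.3]
grip_width: 0.0005
grip_force: 0.0
```

```bash
python3 -m handwheel '[[0,0,0.0033,0],[0,0,0.0033,0]]';python3 -m handwheel '[[0,0,0.0033,0],[0,0,0.0033,0]]'
```

```text
time: 3.72
position: [0.555, 0.3138, 0.1032]
tool_rot: [0.073, 0.997, -0.0, -0.0]
ft_force: [-0.3, 0.2, 0.2]
grip_width: 0.0003
grip_force: 0.0
time: 3.88
position: [0.5551, 0.3138, 0.1023]
tool_rot: [0.073, 0.997, -0.0, -0.0]
ft_force: [-0.3, -0.3, -0.0]
grip_width: 0.0007
grip_force: 0.0
```

Run:
```python
from h import *
c=vision.camera("side");cv2.imwrite("pics/s1.png",cv2.resize(c["frame"][200:360,100:320,::-1],None,fx=3,fy=3))
```

```text
(no output)
```

View pics/s1.png

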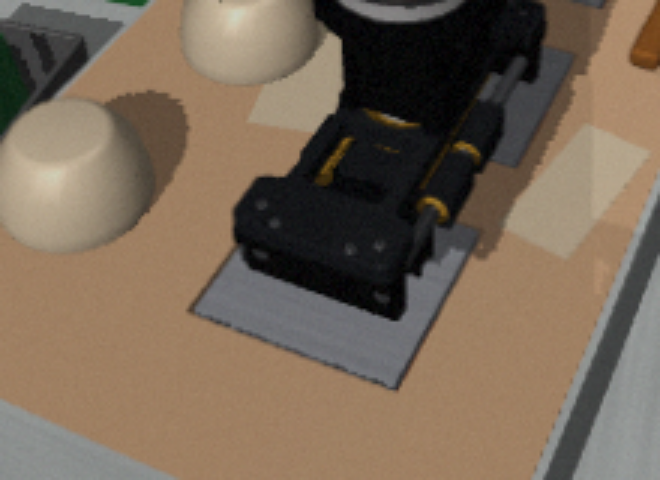

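The side view shows plate 1 still flush, with the fingertips hidden behind the gripper body. There's no force yet, so I'll keep going in 1 mm steps.

```bash
for r in 1; do python3 -m handwheel '[[0,0,0.0033,0],[0,0,0.0033,0]]'|grep -E "pos|ft"; python3 -m handwheel '[[0,0,0.0033,0],[0,0,0.0033,0]]'|grep -E "pos|ft";  done
```

```text
position: [0.5551, 0.3138, 0.1013]
ft_force: [0.7, 0.4, -0.5]
position: [0.5551, 0.3139, 0.1003]
ft_force: [0.5, -0.5, 0.5]
```

```bash
for r in 1; do python3 -m handwheel '[[0,0,0.0033,0],[0,0,0.0033,0]]'|grep -E "pos|ft"; python3 -m handwheel '[[0,0,0.0033,0],[0,0,0.0033,0]]'|grep -E "pos|ft";  done
python3 - <<'E'
from h import *
c=vision.camera("wrist");cv2.imwrite("pics/w1.png",c["frame"][:,:,::-1])
o=robot.get_obs();print(o["ft_force"],o["moment"],o["joint_torque"])
E
```

```text
position: [0.555, 0.3138, 0.0993]
ft_force: [0.2, 0.4, 0.3]
position: [0.5551, 0.3138, 0.0983]
ft_force: [-0.3, -0.3, 0.4]
[ 0.05232356 -0.10619462  0.46362503] [0.00479826 0.01655955 0.01795249] [-5.81496235e-03 -4.69560528e+01 -1.45539540e+01  2.17612520e-03
  7.97831733e-02 -1.00283251e-05]
```

View pics/w1.png

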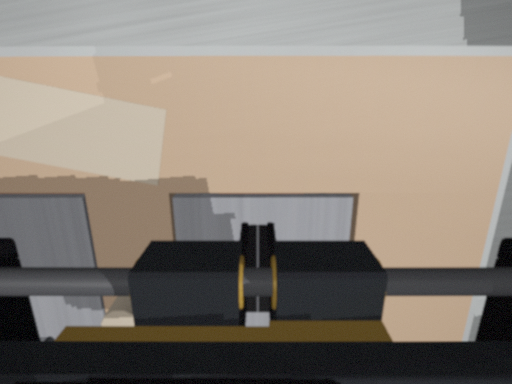

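The wrist view shows the tips at about (225,258). The plate's near edge runs along row 195, from col 173 to col 356, and the plate is level. I can get the plate's height from the length of that edge.

```bash
python3 - <<'E'
from h import *
from scipy.spatial.transform import Rotation as R
o=robot.get_obs();T=np.eye(4);T[:3,:3]=R.from_quat(o["tool_rot"]).as_matrix();T[:3,3]=o["position"]
c=vision.camera("wrist");c["cam_to_world"]=T@c["hand_eye"]
print("cam",c["cam_to_world"][:3,3])
for z in(.08,.085,.09,.095,.1):
    a,b=at(c,(195,172),z),at(c,(195,357),z);print(z,a,b,np.linalg.norm(a-b))
# tip pixel -> where?
K=c["K"]
for h in(0,.008,.015):
    p=np.linalg.inv(c["hand_eye"])@np.array([.0095*1,0,h,1]);u=p[:2]/p[2];u=u*(1+c["k1"]*(u@u));print("tip x+ ",h,K[1,1]*u[1]+K[1,2],K[0,0]*u[0]+K[0,2])
E
python3 g.py .5550 .3138 .12
```

```text
cam [0.47294009 0.32517635 0.2795544 ]
0.08 [0.53130027 0.25868741 0.08      ] [0.54920494 0.3818173  0.08      ] 0.12442486611548281
0.085 [0.529838   0.26035334 0.085     ] [0.54729406 0.38039811 0.085     ] 0.1213072985464053
0.09 [0.52837574 0.26201928 0.09      ] [0.54538318 0.37897893 0.09      ] 0.11818973097732784
0.095 [0.52691348 0.26368521 0.095     ] [0.54347231 0.37755974 0.095     ] 0.1150721634082503
0.1 [0.52545122 0.26535115 0.1       ] [0.54156143 0.37614056 0.1       ] 0.11195459583917278
tip x+  0 213.76988371329992 258.29949515626
tip x+  0.008 209.10136706680026 258.2621015730012
tip x+  0.015 205.296179954465 258.2316212455857
t 4.7 pos [0.5551 0.3139 0.0985] F [-0.4 -0.1 -0. ] shift [ 0.0003 -0.0003 -0.0718]
tool y [ 0.145  0.989 -0.   ] grip 0.00040126153777352735 turn 0.07312302398379024
```

The plate is at z≈0.10 and flush, and the tips look higher than nominal, so I haven't reached it yet. I'll keep descending in small steps.

```bash
python3 -m handwheel '[[0,0,0.0033,0],[0,0,0.0033,0]]'|grep -E "pos|ft"; python3 -m handwheel '[[0,0,0.0033,0],[0,0,0.0033,0]]'|grep -E "pos|ft"; python3 -m handwheel '[[0,0,0.0033,0],[0,0,0.0033,0]]'|grep -E "pos|ft"
```

```text
position: [0.5551, 0.3138, 0.0974]
ft_force: [1.2, 0.8, 0.4]
position: [0.555, 0.3138, 0.0963]
ft_force: [0.1, -0.2, -0.6]
position: [0.5551, 0.3138, 0.0954]
ft_force: [-0.2, -0.5, -0.8]
```

```bash
python3 -m handwheel '[[0,0,0.0033,0],[0,0,0.0033,0]]'|grep -E "pos|ft"; python3 -m handwheel '[[0,0,0.0033,0],[0,0,0.0033,0]]'|grep -E "pos|ft"
python3 - <<'E'
from h import *
c=vision.camera("wrist");cv2.imwrite("pics/w2.png",cv2.resize(c["frame"][170:340,150:370,::-1],None,fx=3,fy=3))
E
```

```text
position: [0.555, 0.3138, 0.0944]
ft_force: [0.7, 0.5, 0.5]
position: [0.555, 0.3138, 0.0934]
ft_force: [0.8, 0.7, -0.5]
```

View pics/w2.png

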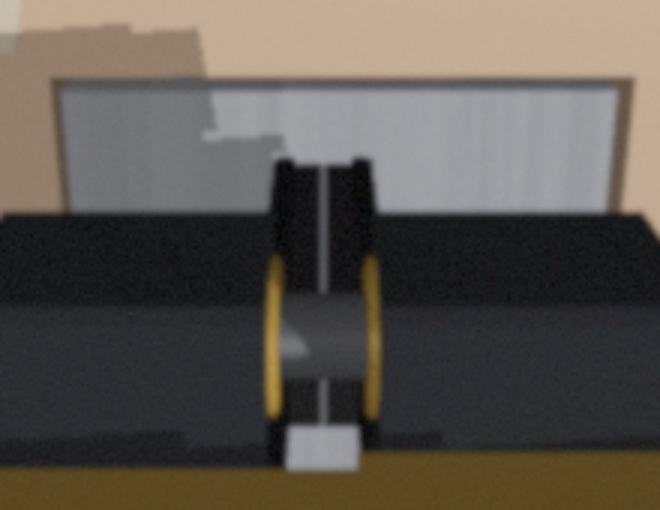

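The crop shows the tip shadow almost meeting the fingertips at crop (155,280), so contact is close.

```bash
python3 -m handwheel '[[0,0,0.0033,0],[0,0,0.0033,0]]'|grep -E "pos|ft"; python3 -m handwheel '[[0,0,0.0033,0],[0,0,0.0033,0]]'|grep -E "pos|ft"; python3 -m handwheel '[[0,0,0.0033,0],[0,0,0.0033,0]]'|grep -E "pos|ft"
```

```text
position: [0.5551, 0.3138, 0.0924]
ft_force: [0.2, 0.8, -0.3]
position: [0.555, 0.3138, 0.0914]
ft_force: [0.3, 0.8, 0.1]
position: [0.555, 0.3138, 0.0904]
ft_force: [-0.9, -0.6, 0.6]
```

```bash
python3 -m handwheel '[[0,0,0.0033,0],[0,0,0.0033,0]]'|grep -E "pos|ft"; python3 -m handwheel '[[0,0,0.0033,0],[0,0,0.0033,0]]'|grep -E "pos|ft"
python3 - <<'E'
from h import *
c=vision.camera("wrist");a=cv2.resize(c["frame"][170:260,150:370,::-1],None,fx=3,fy=3)
d=vision.camera("side");b=cv2.resize(d["frame"][250:340,140:280,::-1],None,fx=3,fy=3)
im=np.zeros((560,660,3),np.uint8);im[:270]=a;im[280:550,:420]=b
cv2.imwrite("pics/w3.png",im)
E
```

```text
position: [0.555, 0.3138, 0.0894]
ft_force: [0.1, 0.6, -0.7]
position: [0.5551, 0.3139, 0.0884]
ft_force: [0.3, 0.2, -0.2]
```

View pics/w3.png

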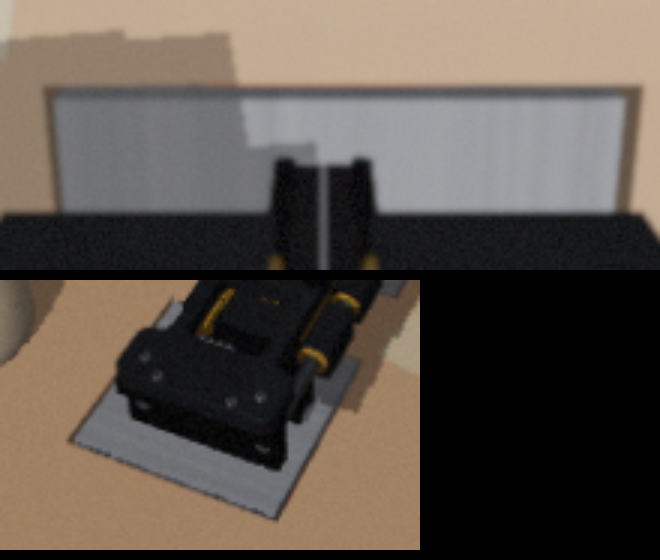

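No contact yet: the shadow is still offset from the tips and the plate is flush at crop row 88. Continuing.

```bash
python3 -m handwheel '[[0,0,0.0033,0],[0,0,0.0033,0]]'|grep -E "pos|ft"; python3 -m handwheel '[[0,0,0.0033,0],[0,0,0.0033,0]]'|grep -E "pos|ft"; python3 -m handwheel '[[0,0,0.0033,0],[0,0,0.0033,0]]'|grep -E "pos|ft"
```

```text
position: [0.5551, 0.3138, 0.0875]
ft_force: [0.1, -0.7, 0.2]
position: [0.555, 0.3138, 0.0865]
ft_force: [-0.6, -0.1, 0.4]
position: [0.555, 0.3138, 0.0854]
ft_force: [-0.5, -0.5, 0.6]
```

```bash
python3 - <<'E'
from h import *
# triangulate plates/scraper/bystanders between top and side
ct,cs=vision.camera("top"),vision.camera("side")
for l in("mould_1","jar","lug_a","scraper","post","plate_a"):
    A=[d for d in vision.look_for("top",l) if d["conf"]>.4];B=[d for d in vision.look_for("side",l) if d["conf"]>.4]
    for a in A:
        for b in B:
            r1,o1=ray(ct,a["point"]);r2,o2=ray(cs,b["point"])
            s=np.linalg.lstsq(np.c_[r1,-r2],o2-o1,rcond=None)[0];p,q=o1+s[0]*r1,o2+s[1]*r2
            if np.linalg.norm(p-q)<.015:print(l,np.round((p+q)/2,3),round(np.linalg.norm(p-q),3))
E
python3 g.py .555 .3138 .08
```

```text
mould_1 [0.754 0.304 0.117] 0.006
mould_1 [0.714 0.147 0.119] 0.005
lug_a [ 0.544 -0.016  0.097] 0.003
lug_a [ 0.552 -0.021 -0.063] 0.013
lug_a [ 0.515 -0.182  0.105] 0.007
scraper [0.451 0.006 0.104] 0.002
plate_a [ 0.558 -0.021 -0.082] 0.013
plate_a [ 0.52  -0.186  0.092] 0.013
t 7.7167 pos [0.5551 0.3139 0.0856] F [0.4 0.6 0.5] shift [ 0.0004 -0.0002  0.0188]
tool y [ 0.145  0.989 -0.   ] grip 0.0003497978635365869 turn 0.07428977904256577
```

Run:
```python
from h import *
c=vision.camera("wrist");a=cv2.resize(c["frame"][180:260,150:370,::-1],None,fx=3,fy=3,interpolation=cv2.INTER_CUBIC)
d=vision.camera("side");b=cv2.resize(d["frame"][250:340,140:280,::-1],None,fx=3,fy=3,interpolation=cv2.INTER_CUBIC)
im=np.zeros((560,660,3),np.uint8);im[:240]=a;im[280:550,:420]=b
cv2.imwrite("pics/w4.png",im)
```

```text
(no output)
```

View pics/w4.png

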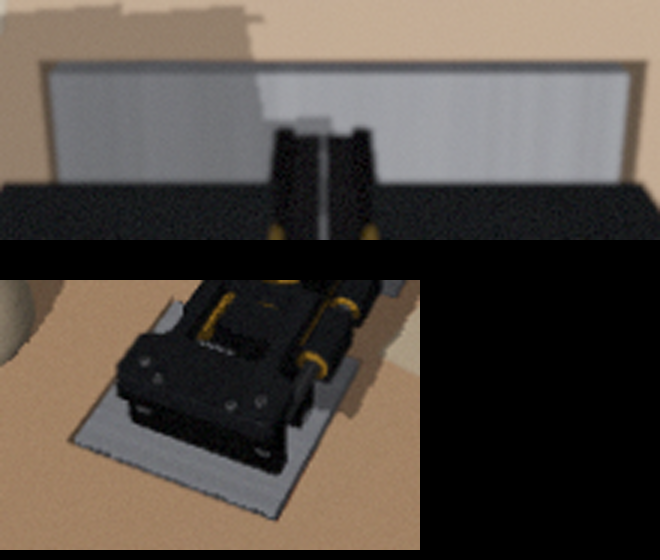

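The fingertip shadow at crop (120,312) is closing on the tip at row 130. By that trend contact comes at about TCP z 0.077, with the plate still flush.

```bash
python3 -m handwheel '[[0,0,0.0067,0],[0,0,0.01,0],[0,0,0.01,0]]'|grep -E "pos|ft"; python3 -m handwheel '[[0,0,0.0033,0],[0,0,0.0033,0]]'|grep -E "pos|ft"; python3 -m handwheel '[[0,0,0.0033,0],[0,0,0.0033,0]]'|grep -E "pos|ft"; python3 -m handwheel '[[0,0,0.0033,0],[0,0,0.0033,0]]'|grep -E "pos|ft"
```

```text
position: [0.5549, 0.3138, 0.0822]
ft_force: [-0.3, 0.1, -0.1]
position: [0.555, 0.3138, 0.0814]
ft_force: [0.0, 0.2, 0.1]
position: [0.5552, 0.3139, 0.0807]
ft_force: [0.1, 0.0, 0.5]
position: [0.5553, 0.3139, 0.08]
ft_force: [-0.6, -0.0, 2.6]
```

Contact at about TCP z 0.081.

```bash
python3 -m handwheel '[[0,0,0.0033,0],[0,0,0.0033,0]]'|grep -E "pos|ft"; python3 -m handwheel '[[0,0,0.0033,0],[0,0,0.0033,0]]'|grep -E "pos|ft"
```

```text
position: [0.5553, 0.3139, 0.079]
ft_force: [-0.7, -0.4, 4.5]
position: [0.5553, 0.3139, 0.0778]
ft_force: [-1.0, -0.8, 3.7]
```

```bash
python3 -m handwheel '[[0,0,0.0033,0],[0,0,0.0033,0]]'|grep -E "pos|ft"; python3 -m handwheel '[[0,0,0.0033,0],[0,0,0.0033,0]]'|grep -E "pos|ft"
```

```text
position: [0.5554, 0.3139, 0.0767]
ft_force: [-0.5, -0.5, 3.5]
position: [0.5555, 0.3139, 0.0757]
ft_force: [1.0, -0.3, 4.2]
```

The plate has given 5 mm at a steady 4 N, so it rocks. Before going deeper I'll check the body's clearance to the post and the lug.

Run:
```python
from h import *
f=lambda n,a,b,c,d,w,h:cv2.resize(vision.camera(n)["frame"][a:b,c:d,::-1],(w,h),interpolation=cv2.INTER_CUBIC)
im=np.zeros((600,800,3),np.uint8)
im[:300,:400]=f("side",200,320,150,310,400,300)
im[:300,400:]=f("top",160,250,95,215,400,300)
im[300:,:400]=f("wrist",0,384,0,512,400,300)
im[300:,400:]=f("wrist",180,300,150,310,400,300)
cv2.imwrite("pics/c1.png",im)
```

```text
(no output)
```

View pics/c1.png

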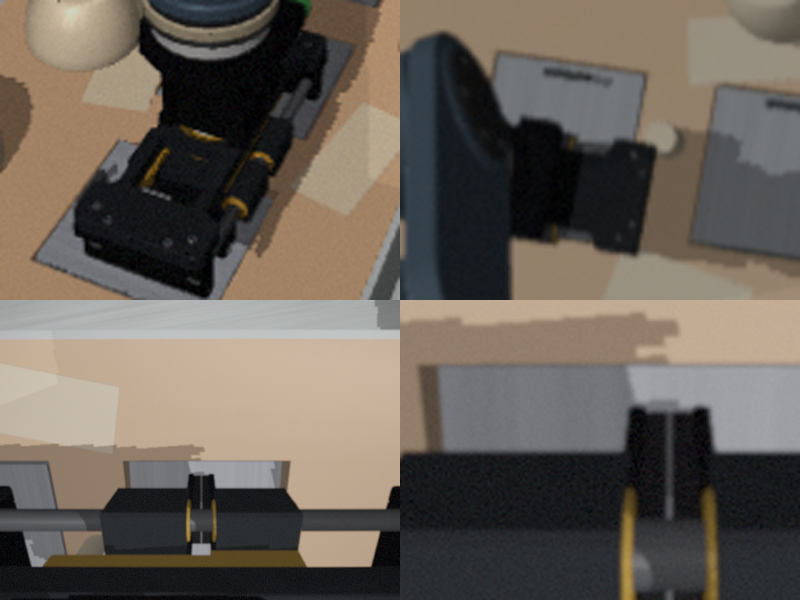

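The composite shows the plate's near edge sunk below the rim, with the side gap visible at (400,430). The post at (138,660) sits right at the corner of the gripper body, so going deeper here would hit it. I'll lift, shift 30 mm in +y and 12 mm toward the pivot to clear it, then push down.

```bash
python3 -m handwheel '[[0,0,-0.04,0],[0,0,-0.08,0],[0,0.05,-0.08,0],[-0.04,0.1,-0.08,0],[-0.04,0.1,-0.08,0],[-0.04,0.1,-0.04,0],[-0.04,0.1,0,0],[-0.04,0.1,0,0]]'; python3 -m handwheel '[[0,0,0.0067,0],[0,0,0.0133,0],[0,0,0.0133,0]]'|grep -E "time|pos|ft"; python3 -m handwheel '[[0,0,0.0067,0],[0,0,0.0133,0],[0,0,0.0133,0]]'|grep -E "pos|ft"
```

```text
time: 10.1
position: [0.5702, 0.341, 0.0734]
tool_rot: [0.073, 0.997, -0.001, -0.001]
ft_force: [0.7, 0.3, -0.8]
grip_width: 0.0005
grip_force: 0.0
time: 10.35
position: [0.5704, 0.3409, 0.0715]
ft_force: [-1.0, -0.6, 2.5]
position: [0.5713, 0.3409, 0.068]
ft_force: [-0.1, -2.4, 4.2]
```

```bash
python3 -m handwheel '[[0,0,0.0067,0],[0,0,0.0133,0],[0,0,0.0133,0]]'|grep -E "time|pos|ft"; python3 -m handwheel '[[0,0,0.0067,0],[0,0,0.0133,0],[0,0,0.0133,0]]'|grep -E "pos|ft";  python3 -m handwheel '[[0,0,0.0067,0],[0,0,0.01,0],[0,0,0.01,0]]'|grep -E "pos|ft"
```

```text
time: 10.85
position: [0.5723, 0.3409, 0.0644]
ft_force: [1.0, -2.5, 4.3]
position: [0.5728, 0.3414, 0.0607]
ft_force: [1.5, -1.1, 3.5]
position: [0.5728, 0.3419, 0.0579]
ft_force: [0.7, -0.2, 5.0]
```

```bash
python3 -m handwheel '[[0,0,0.0067,0],[0,0,0.0067,0]]'|grep -E "time|pos|ft"; python3 -m handwheel '[[0,0,0.0067,0],[0,0,0.0067,0]]'|grep -E "pos|ft";  python3 -m handwheel '[[0,0,0.0033,0],[0,0,0.0033,0]]'|grep -E "pos|ft"
```

```text
time: 11.52
position: [0.5727, 0.3421, 0.0558]
ft_force: [0.1, -0.9, 4.5]
position: [0.5725, 0.3422, 0.0537]
ft_force: [0.5, -0.0, 5.1]
position: [0.5726, 0.3422, 0.0528]
ft_force: [0.5, -0.4, 5.9]
```

```bash
python3 -m handwheel '[[0,0,0.0033,0],[0,0,0.0033,0]]'|grep -E "time|pos|ft"; python3 -m handwheel '[[0,0,0.0033,0],[0,0,0.0033,0]]'|grep -E "pos|ft";  python3 -m handwheel '[[0,0,0.0033,0],[0,0,0.0033,0]]'|grep -E "pos|ft"
```

```text
time: 12.02
position: [0.5725, 0.3423, 0.0518]
ft_force: [0.4, 0.0, 5.6]
position: [0.5726, 0.3423, 0.0514]
ft_force: [-0.9, -0.6, 7.4]
position: [0.5727, 0.3423, 0.0512]
ft_force: [-0.8, -0.6, 10.8]
```

The force rises sharply right at the predicted depth, so this is the stop. I'll press a touch more, then withdraw and check.

```bash
python3 -m handwheel '[[0,0,0.005,0],[0,0,0.005,0],[0,0,0.005,0]]'|grep -E "time|pos|ft"; python3 -m handwheel '[[0.01,0,-0.1,0],[0.01,0,-0.22,0],[0.01,0,-0.35,0],[0.01,0,-0.45,0],[0.01,0,-0.45,0],[0.6,0.5,-0.5,0],[0.6,0.5,-0.5,0],[0.6,0.5,-0.5,0],[0.6,0.5,-0.5,0],[0.6,0.5,-0.5,0],[0.6,0.5,-0.5,0],[0.6,0.5,-0.5,0],[0.6,0.5,-0.5,0],[0.6,0.5,-0.5,0]]'
python3 - <<'E'
from h import *
im=np.zeros((600,800,3),np.uint8)
s=vision.camera("side")["frame"];t=vision.camera("top")["frame"]
im[:300,:400]=cv2.resize(s[80:380,50:450,::-1],(400,300));im[:300,400:]=cv2.resize(t[100:310,70:420,::-1],(400,240))[:300] if 0 else cv2.resize(t[100:310,70:350,::-1],(400,300))
im[300:,:400]=cv2.resize(s[230:350,140:300,::-1],(400,300));im[300:,400:]=cv2.resize(t[165:240,100:200,::-1],(400,300))
cv2.imwrite("pics/f.png",im)
E
```

```text
time: 12.6
position: [0.5729, 0.3424, 0.051]
ft_force: [-3.4, -1.8, 16.3]
time: 13.77
position: [0.4151, 0.5156, 0.1963]
tool_rot: [0.073, 0.997, -0.001, -0.0]
ft_force: [-0.1, -0.7, 0.3]
grip_width: 0.0006
grip_force: 0.0
```

View pics/f.png

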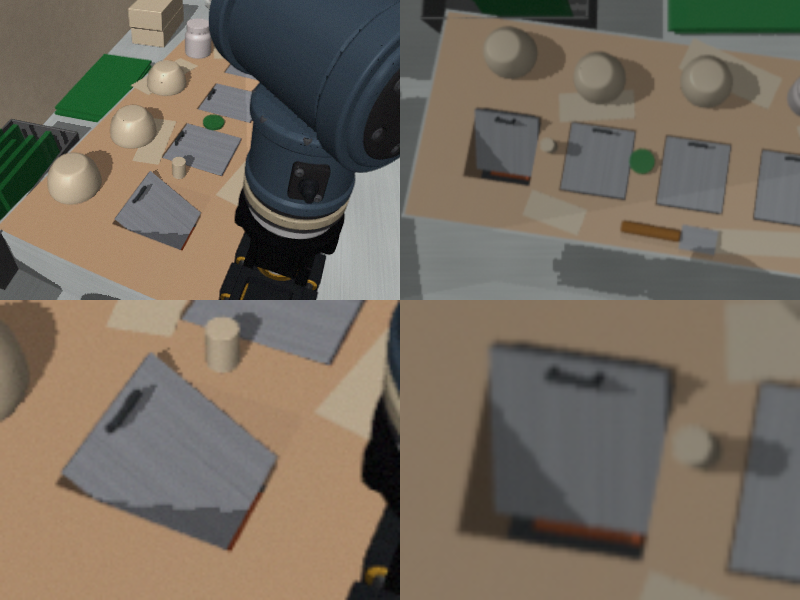

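The final view shows plate 1 standing open with its far edge raised and the port visible at (530,590). The post, moulds, blank, scraper and other plates are where they were.

```bash
python3 -c "
from rig import job;print(job.hand_in())"
```

```text
the job is handed in; nothing more can be done
None
```

I handed the job in: the unpropped plate was the leftmost one (largest y), and it now stands open at its stop, with the other plates and items untouched.

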